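# Stand the black brush in the rail cup, leaning on the yellow clip

### The arm

A 7-joint arm with a two-finger parallel gripper is mounted at the origin on the work surface. World frame = base frame: x ahead of the robot, y to its left, z up, the work surface at z = 0. Lengths are in m, angles in rad, forces in N, time in s.
With the tool pointing down it reaches from about 0.4 to 0.875 m from the base axis. Payload 19.3 kg.
Tool frame: the origin (TCP) lies midway between the tips of the shut fingers; the grasp point (between the pads) lies 19 mm behind it; z points along the fingers, y is the line along which they close (so a half turn about z gives the same grasp; the last joint's range is limited). The gripper opens to 85 mm and grips with 20 to 120 N. Pads are 22 mm wide; open, the fingers measure 114 mm over their backs; the gripper's body (76 mm by 85 mm) begins 54 mm behind the grasp point. The pads swing forward as they close: fully open they stand 13 mm farther back than shut.
Start: joints at [-1.254, 0.521, -0.036, 1.599, 0.021, 1.021, -0.113], TCP at [0.236, 0.579, 0.197] pointing down, gripper open.
Joint ranges: [-2.91, 2.91], [-0.3, 2.13], [-1.5, 1.42], [0.17, 2.43], [-1.26, 4.41], [0.16, 1.93], [-2.52, 2.52]. Speed limits (rad/s): [1.89, 1.89, 2.39, 2.39, 3.01, 3.01, 3.01].

### API

Orientations are given as [roll, pitch, yaw] about the fixed x, y, z axes, in that order (R = Rz(yaw) Ry(pitch) Rx(roll)).
In Python, from workcell import bot gives the robot as it stands.
- The arm moves only by the tool move_arm, never from a script. Its argument "series" is a list of rows, each a list of 3 entries, a list of its own where there are three numbers: the shift along the tool's x, y, z in cm, then the turn, a rotation vector about the tool's x, y, z in rad, then the opening in per cent of the stroke, from 0 (shut) to 100 (fully open). A call has 1 to 20 rows; each row is the pose to reach, as a shift and turn from the pose commanded when the call began, along the tool's axes at that moment; what a row does not reach only later rows make up. A row lasts 1/12 s, in which the tool goes at most 41.7 mm and 7.16 degrees, less where a joint would pass 70% of its speed; a pose out of reach is approached as far as the arm can. A call with a gripper value outside its range is refused whole. The fingers move at their own pace and stop on an object; "squeeze" is the grip in N (left out, the last holds). Time passes only in rows, so rows that repeat a pose let the fingers close. It gives the time, the measured TCP pose, the force, the opening and the grip force at its end, in the units of the state.
- bot.observe(): the state, without advancing time (a new reading comes with each control period).
- bot.grab_frame(name): name is "scene" or "top" or "wrist"; returns (picture, depth): 384x512x3 uint8, red, green, blue; 384x512 float32, m along the optical axis (not along the pixel's ray), 0 where there is no reading.
- bot.camera_params(name): a dict with "fovy" (degrees; the focal length in pixels is half the picture's height over the tangent of half this angle, whatever the lens; pixels are square), "cx", "cy" (the principal point, pixels), "R" (3x3) and "t" (3): a world point X has camera coordinates R X + t; the wrist camera has in their place "tool_from_camera" (4x4, takes a point from camera to tool coordinates, whose origin is the TCP and whose axes are the flange's). Camera axes: x right, y down, z forward; pixel columns grow to the right and rows downward; lengths in m; the calibration is good to about 2 mm. A picture is of the moment at which its call begins: read the wrist's pose just before it. camera_params takes no time and is no camera call.
- bot.job_done(): hands the job in; it is judged then, once.
Trained networks look in the newest picture that a camera, given by its name, has taken for a name from the list of things; names that differ only in an ending like _2 or _b are one class to them, and where a whole thing is asked for, a point or a joint stands for the part that bears it (a point fixed in the world has none). Each returns a list of dicts, best first, with "conf" (0 to 1); they miss things now and then, are a little off and sometimes report something else, mostly with a low value. They report only what shows in the picture. A call takes as long as a camera call. They do not tell look-alikes from the thing itself.
- bot.find_in(camera, thing): "bbox" ([left, top, right, bottom] in pixels, round what is visible of it).
- bot.trace(camera, thing): "mask" (384x512 bool, what is visible of it) and "bbox" ([left, top, right, bottom] in pixels, round what is visible of it).
The state is a dict: "clock": time; "qpos": joint angles; "qd": joint speeds; "joint_efforts": joint torques, N m; "position": TCP position; "tool_rot": TCP orientation; "force": force on the tool from outside, world axes, zero at the start; "moment": the same for the moment, N m; "grip_width": finger opening in m; "finger_force": force on a finger pad.
Only numpy, scipy, OpenCV 4.12 (cv2) and the standard library are available. Lean on these libraries where they do the work, as an engineer would, in place of code of your own. Each camera call takes 0.05 s, during which the arm holds its last target. There are 200 camera calls.

### The job

Take the black brush out of the wooden block and lower it, handle first, into the deep blue cup on the rail, so that its foot rests on the cup's floor and its handle leans against the yellow clip on the rim, not the grey one. Do not drop it in; keep hold until the handle is down in the cup, then let go. Leave the grey scraper standing in the block.

Things in the scene. Friction and masses are not known exactly. Their poses are not given: they have to be found in the camera images.
- brush_mid (a point): Black brush, 205 mm tall, upright, bristles up, in an open hole 42 mm deep of a wood block 52 mm high. Point: on its axis, 102.5 mm above its foot. z to the bristles, x = thin way of the head. Round handle d 14 mm up to 150 mm from the foot; grip the flat steel ferrule above it, 14 (x) by 34 mm, 150-182 mm from the foot, middle 63.5 mm above the point. Rigid bristles on top. Mass 40-85 g.
- cup_blue_floor (a point): Deep blue square cup hung on a low rail, fixed. Point: centre of its inner floor, 20 mm above the table. Inside 66 x 66 mm, 105 mm deep, walls 3 mm. z up, x to the rail, y along it. The clips sit on its +y and -y rims, 53 mm clear between. Neighbours 150 mm along the rail: orange cup with a yellow handle (152 mm above table), white basket with a tin (130 mm).
- clip_yellow_top (a point): Yellow plastic clip fixed on the middle of one y rim of the blue cup, the side varies; an equal grey one sits opposite. 40 mm along the rim, 16 mm across. Point: centre of its top, 109 mm above the cup's inner floor, 34.5 mm from the cup's centre line; its inner face is 8 mm nearer the centre. x runs along the rim.
- scraper_mid (a point): Grey scraper standing in the block's other hole, 80 mm from the brush: round grey handle d 14 mm, flat steel blade 56 mm broad on top, 192 mm tall. Point: on its axis, 96 mm above its foot. z up. Not to be moved.
There are look-alikes about, which are no part of the job. Of the things shaped like the part that bears brush_mid, the black one is meant.

How it is judged:
On the way:
1. the brush, still held, has its handle lowered into the blue cup, its foot within about 30 mm of the cup's floor (z of brush_mid in the frame of cup_blue_floor below 0.132 m and horizontal distance between brush_mid and cup_blue_floor below 0.04 m and contact force between the fingers and brush above 0.5 N), for 0.1 s.
At the end, for the whole second after the job is handed in: The brush stands at rest and released in the blue cup, bristles up, foot on the floor (its mid point 75 to 110 mm above the cup's inner floor and within 36 mm of the cup's centre line), tilted 6 to 34 degrees, its mid point within 32 mm horizontally of the yellow clip's centre (z of brush_mid in the frame of cup_blue_floor between 0.075 and 0.11 m and horizontal distance between brush_mid and cup_blue_floor below 0.036 m and horizontal distance between brush_mid and clip_yellow_top below 0.032 m and angle between brush_mid's own z axis and vertical between 0.1 and 0.6 rad and linear speed of brush below 0.02 m/s); the robot touches nothing.
It fails at once if the scraper is moved more than 25 mm (distance of scraper_mid from where it was at the start of the episode above 0.025 m).
It also fails if it takes over 38 s, if anything falls off the work surface, if the arm or the gripper's body presses on something with over 40 N, if the wrist force passes 120 N, or if a joint passes its speed limit or range.

## Working session

There is one attempt and no reset: what is moved stays moved. The work goes in short steps, Python scripts to look and compute and a tool call to move; the robot and the scene stay as the last step left them, time stands still between calls to the robot, and variables do not carry over. Pictures are saved under pics/ and viewed, at most 10 in all, crops included, and the job is handed in when it is done.

Besides the shell and the picture viewer there is one more tool, called in YAML: its name, and indented under it one key for each argument. move_arm: Moves the arm, as the interface text tells. Its arguments: {"type":"object","properties":{"series":{"type":"array"},"squeeze":{"type":"number"}},"required":["series"]}

```bash
mkdir -p pics; cat > h.py <<'E'
import numpy as np, cv2
from workcell import bot
from scipy.spatial.transform import Rotation as Ro
def K(c):
    p=bot.camera_params(c); return p, 192/np.tan(np.radians(p['fovy'])/2)
def cloud(c,d,s=None):
    p,f=K(c); v,u=np.mgrid[:384,:512]
    X=np.stack([(u-p['cx'])*d/f,(v-p['cy'])*d/f,d],-1)
    if 'R' in p: return (X-np.array(p['t']))@np.array(p['R'])
    T=np.array(p['tool_from_camera']); X=X@T[:3,:3].T+T[:3,3]
    return X@Ro.from_euler('xyz',s['tool_rot']).as_matrix().T+np.array(s['position'])
E
python3 - <<'E'
from h import *
s=bot.observe(); print(s)
ims=[]
for c in ['scene','top']:
    im,d=bot.grab_frame(c); np.savez(f'{c}.npz',im=im,d=d); ims.append(im)
    W=cloud(c,d)
    for t in ['brush_mid','cup_blue_floor','clip_yellow_top','scraper_mid']:
        for r in bot.trace(c,t)[:4]:
            m=r['mask']&(d>0); P=W[m]
            if len(P): print(c,t,round(r['conf'],2),np.round(r['bbox']),'med',np.median(P,0).round(3),'lo',np.percentile(P,3,axis=0).round(3),'hi',np.percentile(P,97,axis=0).round(3),im[m].mean(0).round())
cv2.imwrite('pics/a.png',cv2.resize(ims[0],(800,600))[:,:,::-1]);cv2.imwrite('pics/b.png',cv2.resize(ims[1],(800,600))[:,:,::-1])
print(K('scene'),K('top'))
E
```

```text
{'clock': 0.0, 'qpos': array([-1.25420914,  0.52200721, -0.03632132,  1.59996064,  0.02117064,
        1.02112407, -0.11280425]), 'qd': array([-0.00110649, -0.00048034, -0.00027208,  0.00050568,  0.0005449 ,
        0.00265768, -0.00099272]), 'joint_efforts': array([-3.24396433e-04, -9.27113700e+01,  1.97993405e+00, -3.69946718e+01,
        1.78400218e-02,  8.14510568e-03, -1.66910104e-05]), 'position': array([0.23565384, 0.57848147, 0.19634702]), 'tool_rot': array([-3.14047862e+00,  5.76023802e-05,  2.75476980e+00]), 'force': array([-0.28668558,  0.28972804,  0.35337507]), 'moment': array([ 0.0046437 , -0.00607115, -0.05956373]), 'finger_force': 0.0, 'grip_width': 0.08521079377653597}
scene brush_mid 0.86 [266. 111. 278. 182.] med [0.45  0.054 0.17 ] lo [0.441 0.042 0.058] hi [0.454 0.073 0.213] [30. 27. 24.]
scene brush_mid 0.78 [312. 130. 331. 203.] med [0.544 0.084 0.158] lo [0.53  0.072 0.016] hi [0.551 0.102 0.203] [31. 66. 32.]
scene brush_mid 0.76 [215. 126. 234. 204.] med [ 0.4   -0.031  0.156] lo [ 0.38  -0.034  0.011] hi [ 0.412 -0.022  0.203] [107. 102.  93.]
scene brush_
[... 1538 characters left out ...]
 ] lo [ 0.43   0.112 -0.001] hi [0.453 0.214 0.202] [78. 71. 64.]
({'fovy': 46.24054267514823, 'cx': 265.0029582242904, 'cy': 189.93033437231446, 'R': array([[ 0.7450652 ,  0.66683087,  0.01464406],
       [ 0.49057194, -0.53298756, -0.68939353],
       [-0.45190378,  0.52082709, -0.72423899]]), 't': array([-0.35974971, -0.18255208,  1.17102903])}, np.float64(449.6967578090973)) ({'fovy': 44.995212294129516, 'cx': 248.24445893956724, 'cy': 197.07267006175215, 'R': array([[ 0.00690072, -0.99996322, -0.00509379],
       [-0.98612412, -0.00596012, -0.16590268],
       [ 0.16586622,  0.00616796, -0.98612897]]), 't': array([-0.04590541,  0.52469598,  0.72121546])}, np.float64(463.58378631197985))
```

View pics/a.png

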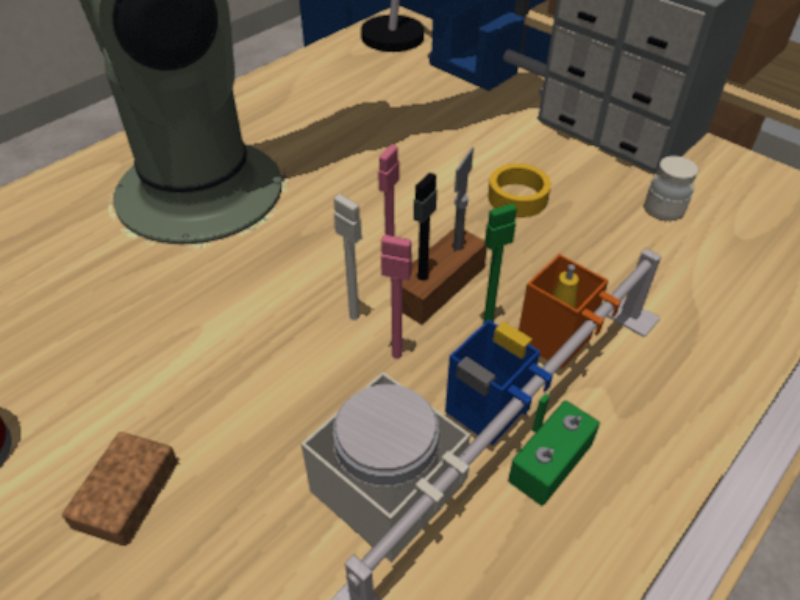

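View pics/b.png

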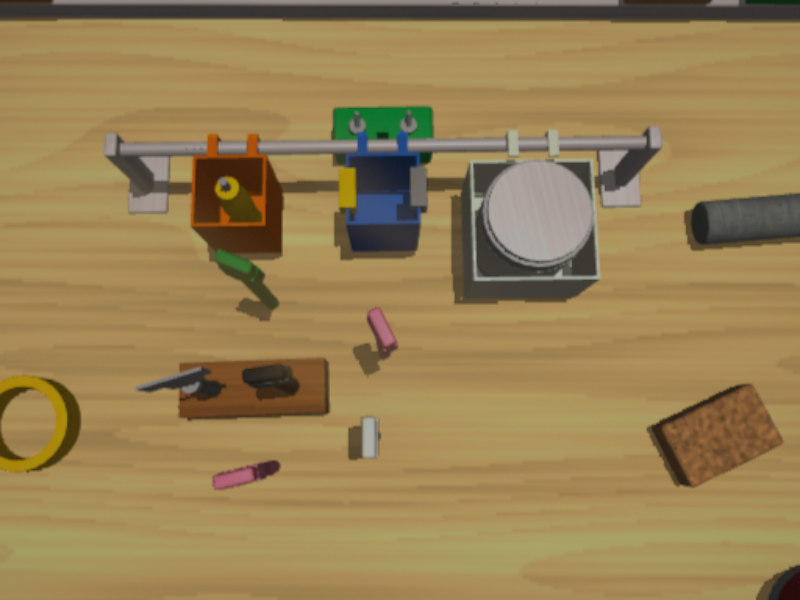

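The scene picture shows five brush shapes. In 800x600 pixels they are black in the block (425,225), pink (388,175), pink (396,290), white (348,250) and green (497,260); the scraper is at (462,200). The top picture shows the yellow clip on the +y rim (347,188) and the grey one at (418,187). I choose black, and check it in one crop along with its yaw and the cup's geometry.

```bash
python3 - <<'E'
from h import *
for c in ['scene','top']:
    z=np.load(c+'.npz'); im,d=z['im'],z['d']; W=cloud(c,d); x,y,h=W[...,0],W[...,1],W[...,2]
    print(c,'table',np.median(h[300:,150:300]))
    def rect(n,m):
        P=W[m][:,:2].astype(np.float32); r=cv2.minAreaRect(P*1000); print(c,n,m.sum(),'mean',P.mean(0).round(4),'z',np.median(h[m]).round(4),'rect',np.round(r[0],1),np.round(r[1],1),round(r[2],1),'lo',np.percentile(P,2,axis=0).round(4),'hi',np.percentile(P,98,axis=0).round(4))
    near=(abs(x-.443)<.03)&(abs(y-.055)<.035)
    for a,b in [(.06,.11),(.11,.15),(.163,.190),(.19,.22),(.21,.22)]: rect(f'brush{a}',near&(h>a)&(h<b))
    rect('block',(abs(x-.443)<.06)&(abs(y-.08)<.12)&(h>.046)&(h<.056)&(im[...,0]>im[...,2]+20.))
    i=im.astype(int); cl=(abs(x-.63)<.05)&(h>.122)&(h<.134)
    rect('yellow',cl&(abs(y+.003)<.02)); rect('grey',cl&(abs(y+.072)<.02))
    rect('cuprim',(abs(x-.63)<.055)&(abs(y+.037)<.05)&(h>.119)&(h<.128)&(i[...,2]>i[...,0]+15))
z=np.load('scene.npz')['im'][90:240,200:350]; cv2.imwrite('pics/c.png',cv2.resize(z,(600,600))[:,:,::-1])
E
```

```text
scene table -0.00010761459594528874
scene brush0.06 123 mean [0.4481 0.0554] z 0.0861 rect [447.4  55.6] [14.1 11. ] 32.8 lo [0.4398 0.0515] hi [0.4528 0.0624]
scene brush0.11 99 mean [0.4487 0.0557] z 0.1312 rect [447.3  56.2] [14.2  9.8] 35.8 lo [0.4417 0.0515] hi [0.4524 0.0634]
scene brush0.163 169 mean [0.45   0.0527] z 0.1772 rect [451.3  56.6] [34.9 14.2] 76.0 lo [0.4413 0.0414] hi [0.4543 0.0746]
scene brush0.19 191 mean [0.4485 0.0551] z 0.2066 rect [446.1  58.3] [13.1 34.5] 7.5 lo [0.4404 0.0417] hi [0.4535 0.0744]
scene brush0.21 78 mean [0.4466 0.057 ] z 0.2127 rect [445.9  58.4] [12.4 33.8] 4.5 lo [0.44   0.0419] hi [0.4524 0.0738]
scene block 989 mean [0.4499 0.0951] z 0.0502 rect [453.2  68.7] [212.4  92.3] 86.7 lo [0.416  0.0243] hi [0.4743 0.1706]
scene yellow 266 mean [ 0.6332 -0.0038] z 0.1266 rect [632.1  -6.8] [29.6 73.3] 87.9 lo [ 0.5967 -0.02  ] hi [0.6678 0.0066]
scene grey 289 mean [ 0.6345 -0.07  ] z 0.1268 rect [632.7 -66.4] [27.7 73. ] 89.4 lo [ 0.5977 -0.0785] hi [ 0.6686 -0.0548]
scene cuprim 258 mean [ 0.635  -0.0392] z 0.1231 rect [632.5 -37.1] [73.  7
[... 473 characters left out ...]
4 0.0556] z 0.2132 rect [441.8  57.1] [13.3 34. ] 8.9 lo [0.4347 0.0404] hi [0.4487 0.0723]
top brush0.21 245 mean [0.4421 0.057 ] z 0.2136 rect [442.2  57.3] [12.1 33.7] 8.7 lo [0.4359 0.0411] hi [0.4487 0.0724]
top block 2446 mean [0.4374 0.0922] z 0.0508 rect [442.3  66.2] [ 58.8 211.4] 3.7 lo [0.4125 0.0238] hi [0.4679 0.1682]
top yellow 377 mean [ 0.6282 -0.0042] z 0.1272 rect [628.7  -8.5] [72.8 27.3] 0.7 lo [ 0.5938 -0.0198] hi [0.6639 0.005 ]
top grey 371 mean [ 0.6291 -0.0701] z 0.1271 rect [629.6 -66.1] [72.1 27.3] 0.2 lo [ 0.5941 -0.0796] hi [ 0.6653 -0.0539]
top cuprim 290 mean [ 0.6335 -0.038 ] z 0.1235 rect [629.6 -37. ] [72.5 70.5] 0.0 lo [ 0.5937 -0.0722] hi [ 0.6656 -0.002 ]
```

View pics/c.png

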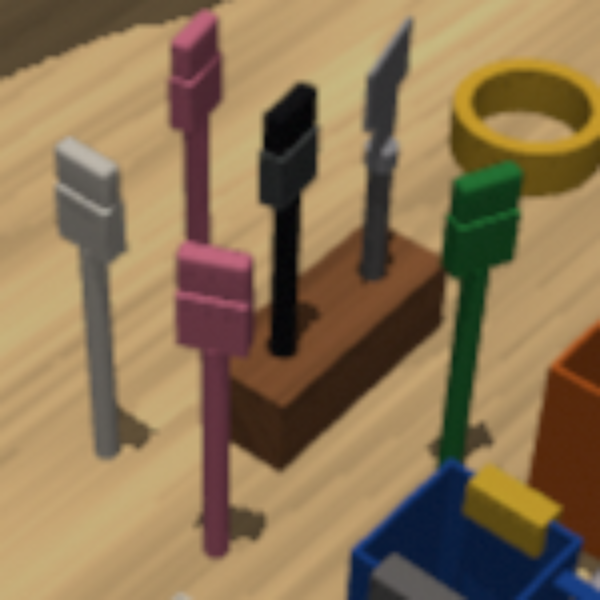

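The crop confirms it: the black brush stands in the block at crop (290,150), with the scraper behind it at (385,100) and the pink, white and green ones free-standing. The brush is at (0.444, 0.0575) with its thin axis at azimuth 8°. The cup centre is (0.631, -0.037) with yaw about 0.

move_arm:
  series:
    - [[0,0,-10.5],[0,0,0],100]
    - [[0,0,-10.5],[0,0,0],100]
    - [[0,0,-10.5],[0,0,0],70]
    - [[-38.9,-40.4,-10.5],[0,0,1.044],70]
    - [[-38.9,-40.4,-10.5],[0,0,1.044],70]
    - [[-38.9,-40.4,-10.5],[0,0,1.044],70]
    - [[-38.9,-40.4,-10.5],[0,0,1.044],70]
    - [[-38.9,-40.4,-10.5],[0,0,1.044],70]
    - [[-38.9,-40.4,-10.5],[0,0,1.044],70]
    - [[-38.9,-40.4,-10.5],[0,0,1.044],70]
    - [[-38.9,-40.4,-10.5],[0,0,1.044],70]
    - [[-38.9,-40.4,-10.5],[0,0,1.044],70]
    - [[-38.9,-40.4,-10.5],[0,0,1.044],70]
    - [[-38.9,-40.4,-10.5],[0,0,1.044],70]
    - [[-38.9,-40.4,-10.5],[0,0,1.044],70]
    - [[-38.9,-40.4,-10.5],[0,0,1.044],70]
    - [[-38.9,-40.4,-10.5],[0,0,1.044],70]
    - [[-38.9,-40.4,-10.5],[0,0,1.044],70]
    - [[-38.9,-40.4,-10.5],[0,0,1.044],70]
    - [[-38.9,-40.4,-10.5],[0,0,1.044],70]

```text
clock: 2.17
position: [0.4434, 0.0586, 0.3019]
tool_rot: [-3.142, -0.0, 1.711]
force: [-0.5, 1.3, 0.3]
grip_width: 0.06
finger_force: 0.0
```

```bash
python3 - <<'E'
from h import *
s=bot.observe(); im,d=bot.grab_frame('wrist'); W=cloud('wrist',d,s)
print(s['position'],s['tool_rot'],s['qpos'].round(2))
x,y,h=W[...,0],W[...,1],W[...,2]
for a,b in [(.16,.19),(.19,.23),(.208,.22)]:
    m=(d>0)&(abs(x-.444)<.03)&(abs(y-.057)<.04)&(h>a)&(h<b)
    if m.sum()>10:
        r=cv2.minAreaRect(W[m][:,:2].astype(np.float32)*1000); print(a,m.sum(),r,np.median(h[m]))
cv2.imwrite('pics/d.png',im[:,:,::-1])
E
```

```text
[0.44343364 0.05856141 0.3018893 ] [-3.14154308e+00 -2.64475591e-04  1.71130607e+00] [-0.69  0.12  0.48  1.91 -0.06  1.12 -0.05]
0.16 60 ((441.0285949707031, 74.92647552490234), (2.8925838470458984, 13.637346267700195), 86.53567504882812) 0.17840974580447805
0.19 545 ((442.8321838378906, 58.853546142578125), (13.830918312072754, 33.3178596496582), 8.362027168273926) 0.21393784657965487
0.208 455 ((442.726318359375, 58.79214096069336), (11.319828033447266, 33.2130241394043), 8.254243850708008) 0.21422869353051427
```

View pics/d.png

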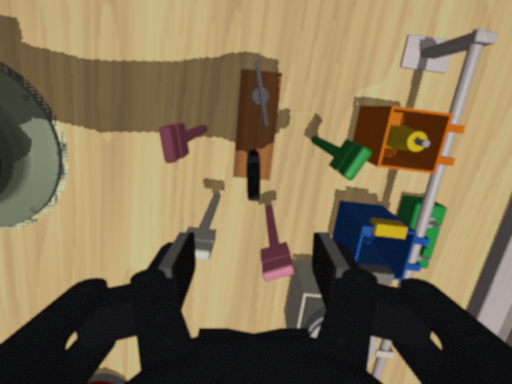

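The wrist view shows the black brush at (253,175) centred between the fingers, within 1 mm of the measured position. I go down and grip.

move_arm:
  series:
    - [[0,0,3.5],[0,0,0],70]
    - [[0,0,7],[0,0,0],70]
    - [[0,0,10.5],[0,0,0],70]
    - [[0,0,13],[0,0,0],70]
    - [[0,0,14.4],[0,0,0],70]
    - [[0,0,14.4],[0,0,0],70]
    - [[0,0,14.4],[0,0,0],0]
    - [[0,0,14.4],[0,0,0],0]
    - [[0,0,14.4],[0,0,0],0]
    - [[0,0,14.4],[0,0,0],0]
    - [[0,0,14.4],[0,0,0],0]
    - [[0,0,14.4],[0,0,0],0]
    - [[0,0,14.4],[0,0,0],0]
    - [[0,0,14.4],[0,0,0],0]
  squeeze: 45

```text
clock: 3.38
position: [0.4443, 0.0582, 0.1589]
tool_rot: [3.14, -0.001, 1.711]
force: [-0.5, 0.5, 10.0]
grip_width: 0.0112
finger_force: 46.0
```

move_arm:
  series:
    - [[0,0,-1],[0,0,0],0]
    - [[0,0,-2.5],[0,0,0],0]
    - [[0,0,-4.5],[0,0,0],0]
    - [[0,0,-7],[0,0,0],0]
    - [[0,0,-10],[0,0,0],0]
    - [[0,0,-13],[0,0,0],0]
    - [[0,0,-16],[0,0,0],0]
    - [[0,0,-18.5],[0,0,0],0]
    - [[0,0,-20],[0,0,0],0]
    - [[0,0,-20],[0,0,0],0]
    - [[0,0,-20],[0,0,0],0]

```text
clock: 4.3
position: [0.4437, 0.058, 0.3586]
tool_rot: [3.14, -0.001, 1.711]
force: [0.1, 0.0, -0.2]
grip_width: 0.0111
finger_force: 44.5
```

```bash
python3 - <<'E'
from h import *
s=bot.observe(); p=s['position']; print(p,s['tool_rot'],s['grip_width'],s['finger_force'])
ims=[]
for c in ['scene','top']:
    im,d=bot.grab_frame(c); W=cloud(c,d); x,y,h=W[...,0],W[...,1],W[...,2]; dark=(im.max(-1)<60)
    for z in np.arange(.22,.36,.02):
        m=(d>0)&dark&(abs(x-p[0])<.03)&(abs(y-p[1])<.03)&(abs(h-z)<.01)
        if m.sum()>4: print(c,round(z,2),m.sum(),W[m].mean(0).round(4))
    m=(d>0)&(abs(x-p[0])<.03)&(abs(y-p[1])<.03)&(h>.1)&(h<.3); print(c,'low',np.percentile(h[m],[0,1,5]).round(4))
    ims.append(im[:240,150:400] if c=='scene' else im[100:340,80:330])
cv2.imwrite('pics/e.png',np.hstack(ims)[:,:,::-1])
E
```

```text
[0.44374419 0.05796451 0.35855426] [ 3.13988177e+00 -7.89122660e-04  1.71086944e+00] 0.011056827875610355 44.463273882865906
scene 0.22 51 [0.4484 0.0541 0.22  ]
scene 0.24 54 [0.4481 0.0541 0.2395]
scene 0.26 67 [0.4482 0.0545 0.2597]
scene 0.28 69 [0.4477 0.0543 0.2798]
scene 0.3 64 [0.4486 0.0544 0.3005]
scene 0.32 72 [0.4484 0.0542 0.32  ]
scene 0.34 74 [0.4478 0.0542 0.3396]
scene low [0.2078 0.2091 0.2136]
top 0.22 26 [0.4395 0.0521 0.2223]
top 0.24 34 [0.4399 0.052  0.2405]
top 0.26 41 [0.4399 0.0524 0.2605]
top 0.28 43 [0.4404 0.052  0.2799]
top 0.3 43 [0.4396 0.0522 0.2996]
top 0.32 33 [0.4379 0.053  0.3192]
top 0.34 25 [0.4369 0.0541 0.3387]
top low [0.2084 0.2097 0.2157]
```

View pics/e.png

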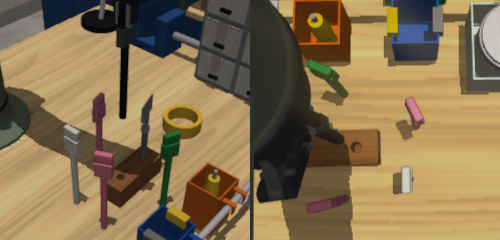

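The brush is lifted out, vertical, with its foot at z≈0.209, 150 mm below the TCP. The scraper still stands in the block at (147,120). I carry it over the cup.

move_arm:
  series:
    - [[-1,1.3,0],[0,0,0.01],0]
    - [[-2.5,3.3,0],[0,0,0.03],0]
    - [[-4.5,5.9,0],[0,0,0.05],0]
    - [[-6.5,8.6,0],[0,0,0.07],0]
    - [[-8.5,11.2,0],[0,0,0.09],0]
    - [[-10.5,13.8,0],[0,0,0.11],0]
    - [[-12,15.8,0],[0,0,0.13],0]
    - [[-13,17.1,0],[0,0,0.14],0]
    - [[-13,17.1,0],[0,0,0.14],0]
    - [[-13,17.1,0],[0,0,0.14],0]
    - [[-13,17.1,0],[0,0,0.14],0]

```text
clock: 5.32
position: [0.6305, -0.0467, 0.3572]
tool_rot: [-3.14, -0.0, 1.571]
force: [-0.2, 0.7, 0.1]
grip_width: 0.0112
finger_force: 44.4
```

```bash
python3 - <<'E'
from h import *
s=bot.observe(); p=s['position']; print(p,s['tool_rot'],s['qpos'].round(2))
for c in ['scene','top','wrist']:
    im,d=bot.grab_frame(c); W=cloud(c,d,s); x,y,h=W[...,0],W[...,1],W[...,2]; i=im.astype(int); dark=(im.max(-1)<60)
    for z in [.22,.26,.30,.34]:
        m=(d>0)&dark&(abs(x-p[0])<.02)&(abs(y-p[1])<.02)&(abs(h-z)<.01)
        if m.sum()>4: print(c,z,m.sum(),W[m].mean(0).round(4))
    for n,m in [('yel',(i[...,0]>i[...,2]+40)&(abs(y+.003)<.02)&(h>.127)),('cup',(i[...,2]>i[...,0]+15)&(abs(y+.037)<.05)&(h>.119))]:
        m=m&(d>0)&(abs(x-.63)<.05)&(h<.134)
        if m.sum()>10: print(c,n,m.sum(),cv2.minAreaRect(W[m][:,:2].astype(np.float32)*1000),np.median(h[m]))
E
```

```text
[ 0.63046949 -0.04671269  0.3571945 ] [-3.14027133e+00 -4.39216835e-05  1.57088508e+00] [-0.38  0.47  0.58  1.37 -0.26  1.38  0.2 ]
scene 0.22 72 [ 0.6338 -0.0511  0.2203]
scene 0.26 85 [ 0.6337 -0.0509  0.26  ]
scene 0.3 96 [ 0.6339 -0.0509  0.3   ]
scene 0.34 104 [ 0.6344 -0.0508  0.3396]
scene yel 109 ((632.3125610351562, -1.3673896789550781), (39.14701843261719, 16.269519805908203), 2.1290855407714844) 0.12808024695043022
scene cup 260 ((632.4918823242188, -36.14463806152344), (73.14900970458984, 73.63737487792969), 1.5408096313476562) 0.12308634099548006
top 0.22 56 [ 0.6236 -0.0471  0.22  ]
top 0.26 67 [ 0.6237 -0.047   0.2603]
top 0.3 85 [ 0.624  -0.0466  0.3004]
top 0.34 104 [ 0.6241 -0.0468  0.3399]
top yel 193 ((628.5689697265625, -2.6237969398498535), (38.35096740722656, 15.19420051574707), 0.9384981989860535) 0.12814026544193324
top cup 278 ((629.7366333007812, -37.48868179321289), (73.48369598388672, 70.45408630371094), 0.894128680229187) 0.12353050161648607
wrist 0.22 40 [ 0.6294 -0.0407  0.2202]
wrist 0.26 53 [ 0.6296 -0.0407  0.2606]
wrist 0.3 103 [ 0.6298 -0.0412  0.3002]
wrist yel 282 ((629.00732421875, -1.9405279159545898), (38.69775390625, 14.967530250549316), 2.321892261505127) 0.1279864298212297
wrist cup 289 ((629.8941650390625, -36.676795959472656), (71.23741912841797, 71.25822448730469), 1.2481666803359985) 0.12363684555175286
```

Cup and clip positions agree across the cameras. I lower it vertically until the foot is about 25 mm above the cup's floor.

move_arm:
  series:
    - [[0,0,1],[0,0,0],0]
    - [[0,0,3],[0,0,0],0]
    - [[0,0,5],[0,0,0],0]
    - [[0,0,7],[0,0,0],0]
    - [[0,0,9],[0,0,0],0]
    - [[0,0,11],[0,0,0],0]
    - [[0,0,13],[0,0,0],0]
    - [[0,0,14.5],[0,0,0],0]
    - [[0,0,15.7],[0,0,0],0]
    - [[0,0,16.2],[0,0,0],0]
    - [[0,0,16.2],[0,0,0],0]
    - [[0,0,16.2],[0,0,0],0]

```text
clock: 6.47
position: [0.6313, -0.047, 0.1964]
tool_rot: [3.141, 0.0, 1.571]
force: [0.1, 0.4, 0.2]
grip_width: 0.0109
finger_force: 44.5
```

move_arm:
  series:
    - [[0.45,0,0],[0,-0.03,0],0]
    - [[0.9,0,0.03],[0,-0.06,0],0]
    - [[1.8,0,0.11],[0,-0.12,0],0]
    - [[2.7,0,0.24],[0,-0.18,0],0]
    - [[3.3,0,0.37],[0,-0.22,0],0]
    - [[3.7,0,0.47],[0,-0.25,0],0]
    - [[3.7,0,0.47],[0,-0.25,0],0]
    - [[3.7,0,1],[0,-0.25,0],0]
    - [[3.7,0,1.5],[0,-0.25,0],0]
    - [[3.7,0,2],[0,-0.25,0],0]
    - [[3.7,0,2.3],[0,-0.25,0],0]
    - [[3.7,0,2.5],[0,-0.25,0],0]
    - [[3.7,0,2.5],[0,-0.25,0],0]
    - [[3.7,0,2.5],[0,-0.25,0],0]

```text
clock: 7.63
position: [0.6311, -0.0103, 0.1709]
tool_rot: [-3.142, 0.25, 1.57]
force: [0.3, 0.3, -1.1]
grip_width: 0.011
finger_force: 44.5
```

```bash
python3 - <<'E'
from h import *
s=bot.observe(); p=s['position']; print(p,s['tool_rot'],s['force'].round(2))
a,_=bot.grab_frame('scene'); b,d=bot.grab_frame('wrist')
cv2.imwrite('pics/f.png',np.hstack([cv2.resize(a[130:290,230:390],(400,400)),cv2.resize(b[40:240,312:512],(400,400))])[:,:,::-1])
E
```

```text
[ 0.63108747 -0.01031227  0.17091577] [-3.14152913  0.24996438  1.5703053 ] [ 0.3   0.33 -1.07]
```

View pics/f.png

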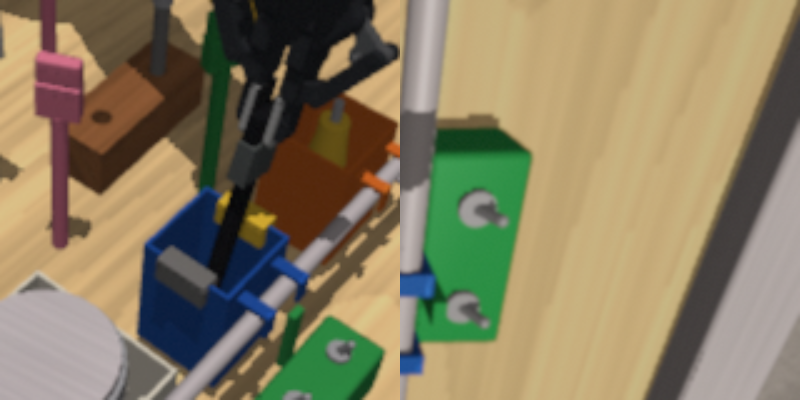

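The handle is in the cup leaning toward the yellow clip (left half, about (240,215)), with the grey clip at (187,272) clear. The foot is about 4 mm above the floor, so I ease it down to contact.

move_arm:
  series:
    - [[0.05,0,0.15],[0,0,0],0]
    - [[0.08,0,0.25],[0,0,0],0]
    - [[0.1,0,0.35],[0,0,0],0]
    - [[0.1,0,0.4],[0,0,0],0]
    - [[0.1,0,0.4],[0,0,0],0]
    - [[0.1,0,0.4],[0,0,0],0]

```text
clock: 8.23
position: [0.6311, -0.01, 0.1668]
tool_rot: [3.142, 0.25, 1.571]
force: [-0.0, 0.4, -0.4]
grip_width: 0.011
finger_force: 44.5
```

move_arm:
  series:
    - [[0.06,0,0.05],[0,0,0],0]
    - [[0.12,0,0.08],[0,0,0],0]
    - [[0.12,0,0.08],[0,0,0],0]
    - [[0.12,0,0.08],[0,0,0],0]
  squeeze: 20

```text
clock: 8.57
position: [0.6312, -0.0091, 0.1658]
tool_rot: [3.141, 0.25, 1.571]
force: [0.3, -1.4, 2.7]
grip_width: 0.0109
finger_force: 44.8
```

Force shows +2.7 N up and -1.4 N in y, so the foot is on the floor and the handle is on the clip. Release.

move_arm:
  series:
    - [[0,0,0],[0,0,0],16]
    - [[0,0,0],[0,0,0],20]
    - [[0,0,0],[0,0,0],25]
    - [[0,0,0],[0,0,0],35]
    - [[0,0,0],[0,0,0],50]
    - [[0,0,0],[0,0,0],65]
    - [[0,0,0],[0,0,0],70]
    - [[0,0,0],[0,0,0],70]
    - [[0,0,0],[0,0,0],70]

```text
clock: 9.32
position: [0.6311, -0.009, 0.1657]
tool_rot: [-3.142, 0.25, 1.571]
force: [-0.8, -0.1, 0.1]
grip_width: 0.0594
finger_force: 0.0
```

```bash
python3 - <<'E'
from h import *
s=bot.observe(); print(s['position'],s['grip_width'],s['finger_force'],s['force'].round(2))
a,_=bot.grab_frame('scene'); b,d=bot.grab_frame('wrist')
cv2.imwrite('pics/g.png',np.hstack([cv2.resize(a[100:290,200:390],(400,400)),cv2.resize(b,(400,300)) if 0 else cv2.copyMakeBorder(cv2.resize(b,(400,300)),0,100,0,0,0)])[:,:,::-1])
E
```

```text
[ 0.63106873 -0.00899632  0.16569821] 0.05937167562737829 0.0 [-0.8  -0.09  0.14]
```

View pics/g.png

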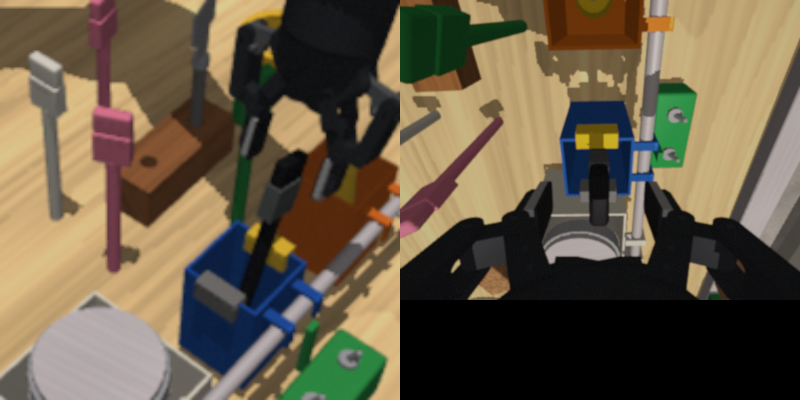

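The brush leans on the yellow clip between the open fingers: head at (285,180) in the left half, centred at (598,190) in the wrist view. I retreat along the tool axis.

move_arm:
  series:
    - [[0,0,-1],[0,0,0],70]
    - [[0,0,-3],[0,0,0],70]
    - [[0,0,-5],[0,0,0],70]
    - [[0,0,-8],[0,0,0],70]
    - [[0,0,-11],[0,0,0],70]
    - [[0,0,-14],[0,0,0],70]
    - [[0,0,-16],[0,0,0],70]
    - [[0,0,-16],[0,0,0],70]
    - [[0,0,-16],[0,0,0],70]

```text
clock: 10.17
position: [0.6314, 0.0309, 0.322]
tool_rot: [3.14, 0.249, 1.571]
force: [0.0, 0.2, -0.4]
grip_width: 0.0598
finger_force: 0.0
```

```bash
python3 - <<'E'
from h import *
im,d=bot.grab_frame('scene'); W=cloud('scene',d); x,y,h=W[...,0],W[...,1],W[...,2]
C=[]
for z in np.arange(.14,.225,.01):
    m=(d>0)&(im.max(-1)<60)&(abs(x-.631)<.03)&(abs(y+.01)<.05)&(abs(h-z)<.005)
    if m.sum()>3: C.append(W[m].mean(0)); print(C[-1].round(4))
C=np.array(C); print('deg',np.degrees(np.arctan(np.polyfit(C[:,2],C[:,1],1)[0])),np.degrees(np.arctan(np.polyfit(C[:,2],C[:,0],1)[0])))
cv2.imwrite('pics/i.png',cv2.resize(im[80:300,200:400],(545,600))[:,:,::-1])
E
```

```text
[ 0.6355 -0.0178  0.14  ]
[ 0.6349 -0.0152  0.1498]
[ 0.6365 -0.0117  0.1591]
[ 0.6375 -0.0108  0.1715]
[ 0.6368 -0.011   0.18  ]
[ 0.6367 -0.0088  0.1902]
[ 0.6364 -0.0055  0.1998]
[ 0.6368 -0.0016  0.2103]
[0.6346 0.0007 0.2186]
deg 12.21392732822692 0.13794016897326303
```

View pics/i.png

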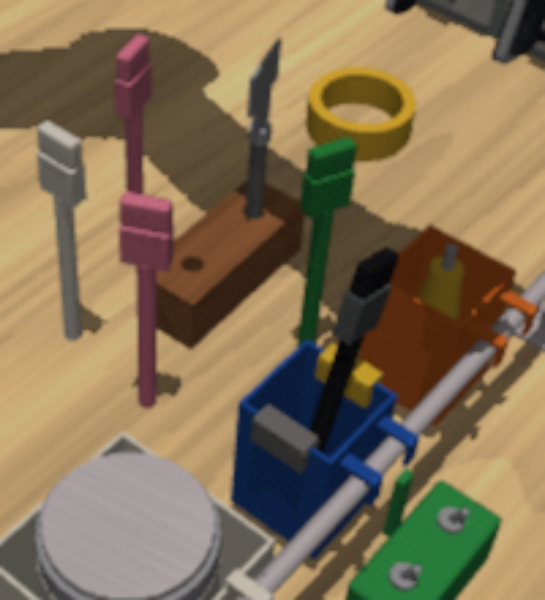

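The picture shows the brush leaning about 14° on the yellow clip (345,375) and released. The scraper (260,140) is untouched and the gripper is clear. I hand it in.

```bash
python3 -c "
from workcell import bot
print(bot.job_done())"
```

```text
the job is handed in; nothing more can be done
None
```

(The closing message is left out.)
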